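# Stow the serving tray on the right rails

### The arm

A 6-joint arm with a two-finger parallel gripper is mounted at the origin on a cart in front of the work surface, level with it; the furniture and walls round the work are solid. World frame = base frame: x ahead of the robot, y to its left, z up, the work surface at z = 0. Lengths are in mm, angles in rad, forces in N, time in s.
With the tool pointing down it reaches from about 250 to 775 mm from the base axis. Payload 4 kg.
Tool frame: the origin (TCP) lies midway between the tips of the shut fingers; the grasp point (between the pads) lies 19 mm behind it; z points along the fingers, x is the direction in which the jaws open and shut, and the axes are right-handed (so a half turn about z gives the same grasp; the last joint's range is limited). The gripper opens to 85 mm and grips with 20 to 120 N. Pads are 22 mm wide; open, the fingers measure 114 mm over their backs; the gripper's body (76 mm by 85 mm) begins 54 mm behind the grasp point. The pads swing forward as they close: fully open they stand 13 mm farther back than shut.
Start: joints at [1.221, 0.087, 1.371, -0, 1.684, -0.103], TCP at [134.374, 533.349, 231.341] pointing down, gripper open.
Joint ranges: [-3.1, 3.1], [-0.76, 2.03], [0.27, 2.55], [-1.08, 4.22], [0.17, 2.65], [-2.57, 2.57]. Speed limits (rad/s): [2.79, 2.79, 3.14, 3.14, 3.14, 3.14].

### API

Orientations are given as a unit quaternion [w, x, y, z].
In Python, from rig import sense, camera, camera_model, sign_off, masks_of, pinpoint gives the robot as it stands. The module is installed in compiled form; this text tells all that it offers.
- The arm moves only by the tool move_arm, never from a script. Its argument "rows" is a list of rows, each a list of 2 entries, a list of its own where there are three numbers: the shift along the tool's x, y, z in m, then the turn about the tool's z in rad. In form: [[[x, y, z], turn], ...]. A call has 1 to 20 rows; each row is the pose to reach, as a shift and turn from the pose commanded when the call began, along the tool's axes at that moment; what a row does not reach only later rows make up. A row lasts 1/8 s, in which the tool goes at most 62.5 mm and 10.7 degrees, less where a joint would pass 70% of its speed; a pose out of reach is approached as far as the arm can. A call with a gripper value outside its range is refused whole. "gripper" is the opening, from -1 (shut) to 1 (fully open), set as the call begins (left out, the last holds). The fingers move at their own pace and stop on an object; "grip_force" is the grip in N (left out, the last holds). Time passes only in rows, so rows that repeat a pose let the fingers close. It gives the time, the measured TCP pose, the force and the opening at its end, in the units of the state.
- sense(): the state, without advancing time (a new reading comes with each control period).
- camera(name): name is "scene" or "top" or "wrist"; returns the picture (420x560x3 uint8, red, green, blue); there is no depth.
- camera_model(name): a dict with "K" (3x3 intrinsics, pixels), "D" ([k1, k2, p1, p2, k3] as OpenCV has them; the pictures are not rectified), "R" (3x3) and "t" (3): a world point X has camera coordinates R X + t. Camera axes: x right, y down, z forward; pixel columns grow to the right and rows downward; lengths in mm; the calibration is good to about 2 mm. A picture is of the moment at which its call begins: read the wrist's pose just before it. camera_model takes no time and is no camera call; for the wrist camera it gives the pose at the moment of the call.
- sign_off(): hands the job in, once; it reports no verdict.
Trained networks look in the newest picture that a camera, given by its name, has taken for a name from the list of things; names that differ only in an ending like _2 or _b are one class to them, and where a whole thing is asked for, a point or a joint stands for the part that bears it (a point fixed in the world has none). Each returns a list of dicts, best first, with "p" (0 to 1); they miss things now and then, are a little off and sometimes report something else, mostly with a low value. They report only what shows in the picture. A call takes as long as a camera call.
- masks_of(camera, name): "region" (420x560 bool, what is visible of it) and "extent" ([left, top, right, bottom] in pixels, round what is visible of it).
- pinpoint(camera, name): "xy" ([column, row] in pixels: a listed point, or the origin of a listed thing).
The state is a dict: "clock": time; "joints": joint angles; "joint_vel": joint speeds; "effort": joint torques, N m; "tcp_pos": TCP position; "orientation": TCP orientation; "wrist_force": force on the tool from outside, world axes, zero at the start; "ft_torque": the same for the moment, N m; "grip_width": opening from 0.0 (shut) to 1.0 (fully open).
Only numpy, scipy, OpenCV 4.12 (cv2) and the standard library are available. Lean on these libraries where they do the work, as an engineer would, in place of code of your own. Each camera call takes 0.05 s, during which the arm holds its last target.

### The job

Draw the wooden tray out from under the low riser, set it down on the open worktop well clear of the riser and let go of it so that you can change your grip. Then slide it into the rack, handle outwards and all the way in to the back stop, on the lowest pair of rails that clears whatever is standing inside the rack. Do not drop the tray, and leave the thing in the rack and everything else standing where it is.

Things in the scene. Friction and masses are not known exactly. Their poses are not given: they have to be found in the camera images.
- tray: Loose level wooden tray, about 0.2 kg, with a dark grip on its -x side. Origin: centre of underside. Body 140 (x) by 150 (y) by 25 mm high: 5 mm floor, 8 mm thick upright rim on all four sides (outer faces x = +-70, y = +-75). It starts on the worktop, the grip and about half the body under the riser, 70 to 90 mm of its +x end out of the riser's front.
- tray_handle (a point): Point in the tray's grip at tray x = -120, y = 0, z = 19 mm; axes as the tray's. The grip is a level bar from tray x = -70 to -138, 14 mm wide (y), z = 5 to 33 mm.
- rack: Fixed open rack, 204 mm wide (y), 246 mm high: two dark wooden side frames with three pairs of steel rails. Origin: its centre on the worktop. Mouth on its -x side; the tray slides in along +x. No floor: what stands in it stands on the worktop. A wooden bar crosses the front at z = 228 to 246 mm. Posts and rails begin at x = -62 mm. Fully home, the tray's origin is at rack x = 0 to 2, y = 0 mm.
- rack_low (a point): Middle of the lowest rail pair, at rack x = y = 0, z = 95 mm: height of the rails' upper faces, on which the tray's two side edges run. Each ledge is 6 mm thick and reaches from |y| = 64 to 80 mm; its side lips leave 160 mm for the 150 mm tray.
- rack_mid (a point): The same for the middle rail pair, z = 143 mm.
- rack_high (a point): The same for the highest rail pair, z = 191 mm.
- rack_stop (a point): Middle of the lowest of three steel stop bars, across the back just above each rail pair; rack x = 76, z = 107 mm; bars 8 mm thick, so the tray's +x face meets them at rack x = 72 mm.
- riser: Fixed low bench-like shelf of light wood, 130 (x) by 230 mm (y); underside of its top at z = 70, upper face at 82 mm; legs leave 196 mm between them; open at the front (-x) and back. Origin: centre on the worktop. Two jars stand on it.
- jigger: Loose steel two-ended bar measure, 43 mm across, 78 mm tall; origin at the centre of its foot. It, the olive jar or the cruet stands inside the rack, near the rack's middle; the other two stand on the worktop. Not to be moved.
- olive_jar: Loose squat glass jar with a metal lid, 63 mm across, 110 mm tall; origin at the centre of its foot (not the jar at the far right of the worktop). Not to be moved.
- cruet: Loose slim dark bottle with a clear ball stopper, 53 mm across, 162 mm tall; origin at the centre of its foot (not one of the two in the wire stand at the far right). Not to be moved.
- nutmeg_jar: Loose small jar with a dark lid on the riser, 44 mm across, 105 mm tall; origin at the centre of its foot. Not to be moved.
- salt_shaker: Loose shaker with a metal cap on the riser, 44 mm across, 90 mm tall; origin at the centre of its foot. Not to be moved.

How it is judged (in metres and radians):
On the way, in this order (a step that is already met when the one before it is completed fails the run):
1. the tray lies released on the worktop, drawn clear of the riser (handle point more than 150 mm from the riser's centre) (horizontal distance between tray_handle and riser above 0.15 m and height (world z) of tray below 0.006 m and angle between tray's own z axis and vertical below 0.04 rad and contact force between the fingers and tray below 0.05 N and linear speed of tray below 0.02 m/s), for 0.2 s.
2. the tray is fully home on the lowest pair of rails that clears the thing in the rack (((horizontal distance between jigger and rack below 0.06 m and z of tray in the frame of rack between 0.087 and 0.103 m) or (horizontal distance between olive_jar and rack below 0.06 m and z of tray in the frame of rack between 0.135 and 0.151 m) or (horizontal distance between cruet and rack below 0.06 m and z of tray in the frame of rack between 0.183 and 0.199 m)) and x of tray in the frame of rack between -0.01 and 0.012 m and y of tray in the frame of rack between -0.012 and 0.012 m and x of tray_handle in the frame of rack below -0.09 m and angle between tray's own z axis and vertical below 0.05 rad), for 0.2 s.
At the end, for the whole second after the job is handed in: Tray released and level (0.05 rad) in the rack, handle outwards, on the lowest rails that clear the thing inside (height within 8 mm), within 10 mm of home along the rails and 12 mm of the middle; the five jars, bottle and measure within 20 mm of where they stood (all of step 2 and linear speed of tray below 0.02 m/s and distance of each of jigger, olive_jar, cruet, nutmeg_jar, salt_shaker from where it was at the start of the episode below 0.02 m); the robot touches nothing.
It fails at once if the jigger, olive jar, cruet, nutmeg jar or salt shaker is shoved or knocked over (moved more than 20 mm) (distance of any of jigger, olive_jar, cruet, nutmeg_jar, salt_shaker from where it was at the start of the episode above 0.02 m).
It fails at once if the tray is dropped (moving faster than 0.8 m/s while out of the fingers) (contact force between the fingers and tray below 0.02 N and linear speed of tray above 0.8 m/s).
It also fails if it takes over 67 s, if anything falls off the work surface, if the arm or the gripper's body presses on something with over 40 N, if the wrist force passes 120 N, or if a joint passes its speed limit or range.

## Working session

There is one attempt and no reset: what is moved stays moved. The work goes in short steps, Python scripts to look and compute and a tool call to move; the robot and the scene stay as the last step left them, time stands still between calls to the robot, and variables do not carry over. Pictures are saved under pics/ and viewed, and the job is handed in when it is done.

Besides the shell and the picture viewer there is one more tool, called after ">>>" by a JSON object that holds its "fn" and its "kwargs". move_arm: Moves the arm, as the interface text tells. Its arguments: {"type":"object","properties":{"rows":{"type":"array"},"gripper":{"type":"number"},"grip_force":{"type":"number"}},"required":["rows"]}

```bash
mkdir -p pics; python3 - <<'E'
from rig import *
import cv2
s=sense();print(s)
for n in ["scene","top","wrist"]:
    im=camera(n);cv2.imwrite(f"pics/a_{n}.png",im[:,:,::-1])
    m=camera_model(n);print(n,m)
E
```

```text
{'clock': 0.0, 'joints': array([ 1.22091551e+00,  8.79595083e-02,  1.37226976e+00,  4.19855315e-06,
        1.68359352e+00, -1.03095059e-01]), 'joint_vel': array([-0.00085464, -0.00012001,  0.00147191,  0.00044084, -0.00208632,
       -0.00074903]), 'effort': array([-9.58741730e-04, -3.51878643e+01, -3.13268423e+01, -1.09187638e-04,
        1.10262513e-02, -1.12710941e-05]), 'tcp_pos': array([134.18714008, 532.86499183, 230.12879187]), 'orientation': array([ 5.89511109e-04,  7.88760535e-01,  6.14699581e-01, -9.46499874e-04]), 'wrist_force': array([0.53242257, 0.46779366, 0.25856589]), 'ft_torque': array([-0.00720446,  0.04977942,  0.02638776]), 'grip_width': 0.9990702709952523}
scene {'K': array([[482.494537  ,   0.        , 285.23010175],
       [  0.        , 482.494537  , 206.48563286],
       [  0.        ,   0.        ,   1.        ]]), 'D': array([-0.0539262,  0.       ,  0.       ,  0.       ,  0.       ]), 'R': array([[ 0.80983431, -0.58665757,  0.0011374 ],
       [-0.30143039, -0.41776249, -0.85709639],
       [ 0.50329725,  0.69376321, -0.51515481]]), 't': array([-461.2360
[... 278 characters left out ...]
R': array([[-2.82500148e-02, -9.99589318e-01, -4.80949532e-03],
       [-9.81841006e-01,  2.86507123e-02, -1.87529666e-01],
       [ 1.87590446e-01, -5.75556095e-04, -9.82247165e-01]]), 't': array([ -27.29418947,  536.51879164, 1368.7378569 ])}
wrist {'K': array([[321.94174299,   0.        , 277.04937152],
       [  0.        , 321.94174299, 212.74882987],
       [  0.        ,   0.        ,   1.        ]]), 'D': array([-0.02396538,  0.        ,  0.        ,  0.        ,  0.        ]), 'R': array([[ 0.24461136,  0.96962026, -0.00135406],
       [ 0.93185248, -0.23469706,  0.27670969],
       [ 0.26798553, -0.06894812, -0.96095261]]), 't': array([-549.92271571,  -35.99482402,  379.02683622])}
```

View pics/a_scene.png

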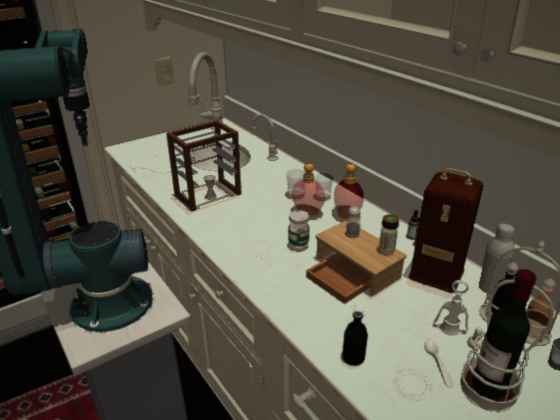

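View pics/a_top.png

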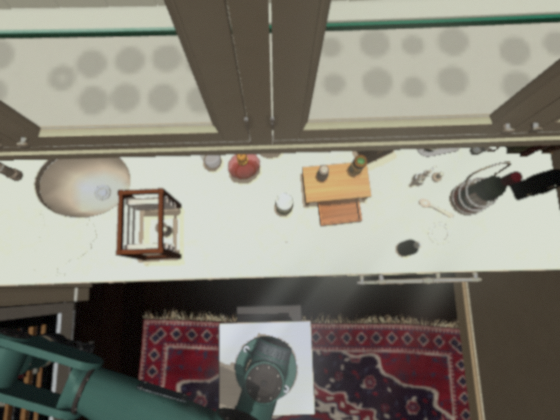

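View pics/a_wrist.png

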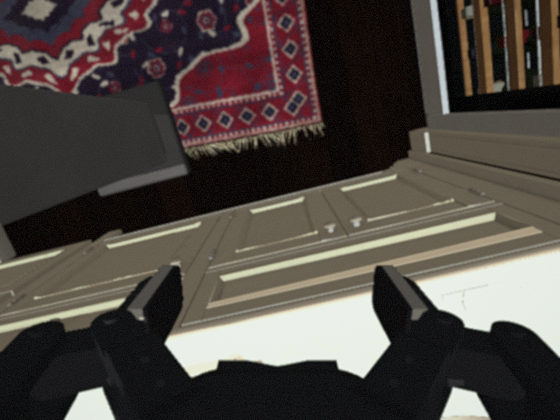

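The rack (scene about 205,165) has the jigger inside it. The olive jar (298,230) and the cruet (355,340) stand on the worktop, and the tray (335,280) sticks out of the riser. Next I'll localise them.

```bash
cat > h.py <<'E'
import numpy as np,cv2
from rig import *
def ray(m,uv):
    p=cv2.undistortPoints(np.array([[uv]],float),m["K"],m["D"])[0,0]
    d=m["R"].T@np.array([p[0],p[1],1.]); c=-m["R"].T@m["t"]
    return c,d/np.linalg.norm(d)
def onz(m,uv,z):
    c,d=ray(m,uv); return c+d*(z-c[2])/d[2]
def tri(obs):
    A=np.zeros((3,3));b=np.zeros(3)
    for m,uv in obs:
        c,d=ray(m,uv);P=np.eye(3)-np.outer(d,d);A+=P;b+=P@c
    X=np.linalg.solve(A,b)
    return X,[np.linalg.norm((np.eye(3)-np.outer(d,d))@(X-c)) for c,d in (ray(m,uv) for m,uv in obs)]
def proj(m,X):
    r,_=cv2.Rodrigues(m["R"]); return cv2.projectPoints(np.array(X,float).reshape(-1,3),r,m["t"],m["K"],m["D"])[0][:,0]
E
python3 - <<'E'
from h import *
M={n:camera_model(n) for n in ["scene","top"]}
Z=dict(rack_low=95,rack_mid=143,rack_high=191,rack_stop=107,rack=0,jigger=0,olive_jar=0,cruet=0,nutmeg_jar=82,salt_shaker=82,riser=0,tray=0,tray_handle=19)
for k,z in Z.items():
    o=[]
    for n in M:
        r=pinpoint(n,k)
        for q in r[:2]:
            print(k,n,round(q["p"],2),np.round(q["xy"],1),np.round(onz(M[n],q["xy"],z)[:2]))
        if r: o.append((M[n],r[0]["xy"]))
    if len(o)==2: X,e=tri(o);print("   tri",np.round(X),np.round(e,1))
print(sense()["clock"])
E
python3 - <<'E'
import cv2
a=cv2.imread("pics/a_scene.png");cv2.imwrite("pics/b1.png",cv2.resize(a[210:310,270:420],None,fx=5,fy=5,interpolation=2))
cv2.imwrite("pics/b2.png",cv2.resize(a[110:220,150:260],None,fx=5,fy=5,interpolation=2))
a=cv2.imread("pics/a_top.png");cv2.imwrite("pics/b3.png",cv2.resize(a[140:270,260:400],None,fx=4,fy=4,interpolation=2))
cv2.imwrite("pics/b4.png",cv2.resize(a[170:280,90:210],None,fx=5,fy=5,interpolation=2))
E
```

```text
rack_low scene 0.78 [208.  170.2] [494. 363.]
rack_low scene 0.66 [384.8 250. ] [ 654. -343.]
rack_mid scene 0.83 [208.2 160.2] [489. 344.]
rack_high scene 0.75 [204.5 148.3] [478. 343.]
rack_high top 0.64 [149.4 219.9] [489. 352.]
   tri [487. 355. 185.] [2.8 2.8]
rack_stop scene 0.83 [197.2 159.2] [493. 444.]
rack_stop top 0.76 [134.3 223.2] [493. 429.]
rack_stop top 0.61 [170.7 233.6] [454. 306.]
   tri [489. 427. 115.] [3.1 3.1]
rack scene 0.58 [205.9 194. ] [479. 369.]
jigger scene 0.78 [211.  195.4] [489. 349.]
jigger top 0.44 [166.3 229.7] [484. 350.]
   tri [486. 348.   1.] [2.8 2.8]
olive_jar scene 0.63 [303.9 244.9] [574. -92.]
olive_jar scene 0.4 [355.4 267.7] [ 625. -268.]
olive_jar top 0.89 [286.9 207.5] [553. -92.]
olive_jar top 0.69 [404.7 247.1] [ 396. -511.]
   tri [560. -96.   7.] [8.5 8.5]
cruet scene 0.72 [351.3 357.7] [ 389. -508.]
cruet scene 0.53 [203. 150.] [652. 722.]
cruet top 0.86 [402.6 249.8] [ 386. -502.]
cruet top 0.6 [166.9 231.4] [478. 347.]
   tri [ 389. -505.   -4.] [2.6 2.6]
nutmeg_jar scene 0.95 [386.1 252.1] [ 664. -340.]
nutmeg_jar scene 0.62 [352.8 238.4] [ 634. -238.]
nutmeg_jar top 0.76 [356.6 168.2] [ 672. -340.]
nutmeg_jar top 0.42 [340.4 203.6] [ 546. -276.]
   tri [ 670. -339.   80.] [3.1 3.1]
salt_shaker scene 0.83 [356.6 235.6] [ 653. -234.]
salt_shaker top 0.62 [324.7 174.4] [ 652. -227.]
   tri [ 656. -229.   77.] [2.2 2.2]
riser scene 0.78 [354.  268.1] [ 621. -267.]
riser top 0.83 [333.6 188. ] [ 622. -268.]
riser top 0.43 [403.1 250.1] [ 385. -504.]
   tri [ 621. -268.    0.] [0.9 0.9]
tray scene 0.83 [339.5 275.6] [ 564. -268.]
tray scene 0.19 [206.7 147.3] [678. 738.]
tray top 0.69 [337.6 206.1] [ 553. -279.]
   tri [ 552. -278.   12.] [1.7 1.7]
tray_handle scene 0.75 [370.7 258.6] [ 672. -280.]
1.45
```

View pics/b1.png

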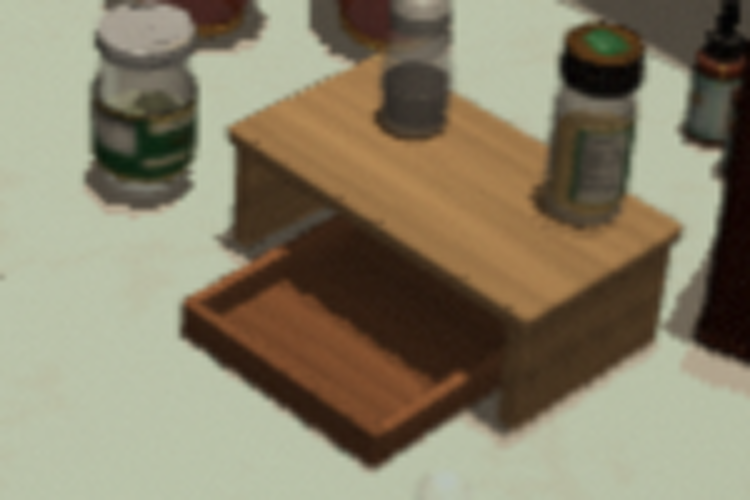

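View pics/b2.png

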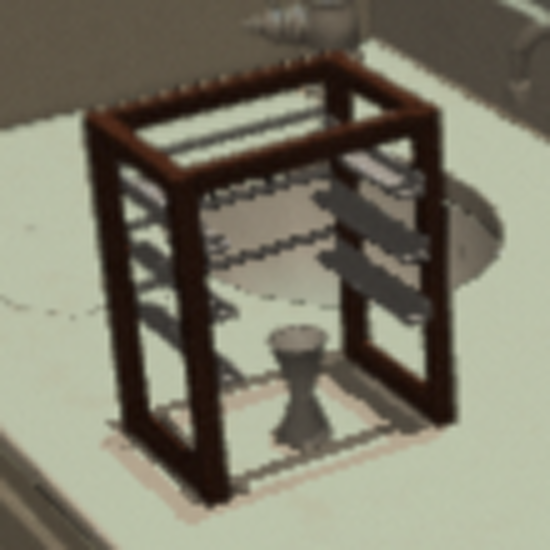

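View pics/b3.png

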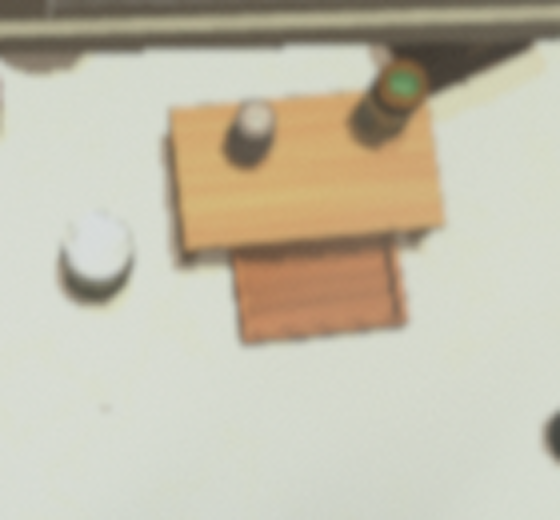

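View pics/b4.png

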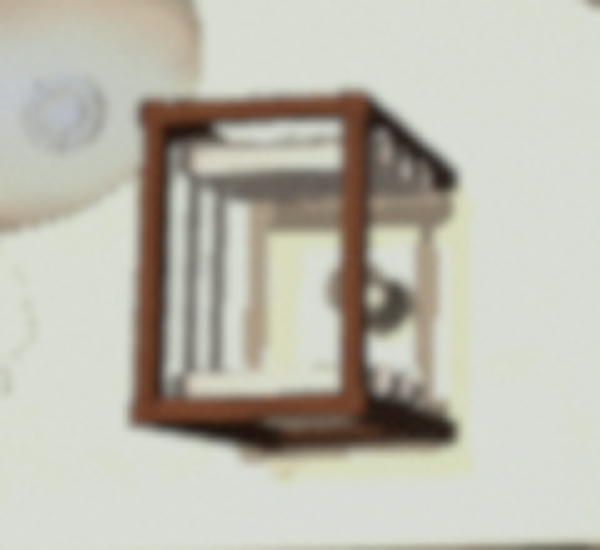

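```bash
python3 - <<'E'
from h import *
from scipy.optimize import least_squares
S=camera_model("scene");T=camera_model("top")
obs=[("t",-1,1,246,(119,190.4)),("t",0,1,246,(163.6,189.3)),("t",0,-1,246,(163.6,252.4)),("t",-1,-1,246,(117,253.6)),
("s",0,-1,0,(193,210.6)),("s",0,-1,246,(186.6,146.6)),("s",-1,-1,246,(168.6,133.4)),
("s",0,1,246,(237.5,131.5)),("s",-1,1,246,(217,121.5)),("s",0,1,0,(239.8,194))]
# 2nd field: 0 front(-62), -1 back(+b); 3rd: in world, +1 = far from robot (world +x side) => rack y=-102
def f(p,full=False):
    x,y,a,b=p;r=[]
    for c,fx,sy,z,uv in obs:
        rx=-62 if fx==0 else b; ry=-102*sy
        X=[x+rx*np.cos(a)-ry*np.sin(a),y+rx*np.sin(a)+ry*np.cos(a),z]
        r.append(proj(S if c=="s" else T,X)[0]-uv)
    return np.ravel(r)
o=least_squares(f,[489,355,np.pi/2,80],loss="soft_l1")
print(o.x,np.degrees(o.x[2]));print(np.round(f(o.x).reshape(-1,2),1))
for uv,z in [((307,270.6),25),((345,296.4),25),((307,276.6),0),((345,303),0)]: print("scene",uv,np.round(onz(S,uv,z)))
for uv,z in [((320.75,225.75),25),((361.25,221.25),25),((320.75,225.75),0),((361.25,221.25),0)]: print("top",uv,z,np.round(onz(T,uv,z)))
# riser top corners
for uv in [(170,105),(430,90),(443,227),(185,248)]: print("riser",np.round(onz(T,(uv[0]/4+260,uv[1]/4+140),82)))
for uv in [(232,133),(525,320),(682,232),(380,57)]: print("riserS",np.round(onz(S,(uv[0]/5+270,uv[1]/5+210),82)))
E
```

```text
[479.85744821 353.22841999   1.59902905  74.63290457] 91.61761576212204
[[ 0.  -1.9]
 [ 0.1 -3.2]
 [ 0.4 -0.2]
 [ 0.9  1.3]
 [-1.9  1.1]
 [-3.2 -0.9]
 [-3.9 -0.8]
 [ 0.2 -0.8]
 [ 0.1 -2.3]
 [ 1.2 -0.1]]
scene (307, 270.6) [ 484. -221.   25.]
scene (345, 296.4) [ 498. -363.   25.]
scene (307, 276.6) [ 487. -218.    0.]
scene (345, 303) [ 501. -362.    0.]
top (320.75, 225.75) 25 [ 478. -210.   25.]
top (361.25, 221.25) 25 [ 491. -356.   25.]
top (320.75, 225.75) 0 [ 482. -213.    0.]
top (361.25, 221.25) 0 [ 494. -362.    0.]
riser [ 685. -150.   82.]
riser [ 691. -380.   82.]
riser [ 567. -383.   82.]
riser [ 555. -157.   82.]
riserS [ 556. -170.   82.]
riserS [ 571. -390.   82.]
riserS [ 694. -386.   82.]
riserS [ 679. -160.   82.]
```

```bash
cat >> h.py <<'E'
def state():
    s=sense();w,x,y,z=s["orientation"]
    from scipy.spatial.transform import Rotation as Ro
    return s,s["tcp_pos"],Ro.from_quat([x,y,z,w]).as_matrix()
def goto(p,thdeg):
    s,t,R=state();th=np.arctan2(R[1,0],R[0,0])
    d=R.T@(np.array(p)-t)/1000;tu=(th-np.radians(thdeg)+np.pi)%(2*np.pi)-np.pi
    print("clk",round(s["clock"],2),"at",np.round(t,1),"th",round(np.degrees(th),2),"-> shift",np.round(d,4),"turn",round(tu,3))
E
python3 - <<'E'
from h import *
s,t,R=state();m=camera_model("wrist")
print("cam in tool",R.T@(-m["R"].T@m["t"]-t), "axes in tool", np.round(m["R"]@R,3))
T=camera_model("top")
for c in (150,300,400):
  for r in (265,270,275,280,285): pass
print([np.round(onz(T,uv,0)[:2]) for uv in [(200,285),(300,278),(400,275)]])
goto([485,-260,200],5)
E
```

```text
cam in tool [   0.57098484  -70.09685617 -143.03261649] axes in tool [[ 1.     0.    -0.   ]
 [-0.     0.961 -0.277]
 [ 0.     0.277  0.961]]
[array([282., 226.]), array([ 296., -130.]), array([ 298., -485.])]
clk 1.45 at [134.4 533.4 231.4] th 75.86 -> shift [-0.6837  0.5338  0.0312] turn 1.237
```

>>> {"fn": "move_arm", "kwargs": {"rows": [[[-0.02,0.015,0.001],0.04],[[-0.055,0.043,0.002],0.1],[[-0.1,0.078,0.005],0.18],[[-0.145,0.113,0.007],0.26],[[-0.19,0.148,0.009],0.34],[[-0.235,0.183,0.011],0.42],[[-0.28,0.218,0.013],0.5],[[-0.325,0.254,0.015],0.58],[[-0.37,0.289,0.017],0.66],[[-0.415,0.324,0.019],0.74],[[-0.46,0.359,0.021],0.82],[[-0.505,0.394,0.023],0.9],[[-0.55,0.429,0.025],0.98],[[-0.59,0.461,0.027],1.06],[[-0.63,0.492,0.029],1.14],[[-0.66,0.515,0.03],1.2],[[-0.68,0.53,0.031],1.23],[[-0.684,0.534,0.031],1.237],[[-0.684,0.534,0.031],1.237]], "gripper": 0.0}}

```text
clock: 3.82
tcp_pos: [485.0, -259.9, 200.2]
orientation: [-0.0, 0.999, 0.044, -0.0]
wrist_force: [-0.8, 0.7, 0.2]
grip_width: 0.5
```

```bash
python3 - <<'E'
from h import *
goto([485,-260,200],5)
m=camera_model("wrist");im=camera("wrist");cv2.imwrite("pics/c1.png",im[:,:,::-1])
for k,z in dict(tray=0,tray_handle=19,riser=0).items():
    for q in pinpoint("wrist",k)[:2]: print(k,q["p"],q["xy"],np.round(onz(m,q["xy"],z)))
np.savez("c1.npz",**m)
E
```

```text
clk 3.83 at [ 485.  -259.9  200.2] th 5.01 -> shift [0.     0.0001 0.0002] turn 0.0
tray 0.88 [336.4, 210.6] [ 553. -279.    0.]
riser 0.66 [404.4, 200.1] [ 626. -261.    0.]
```

View pics/c1.png

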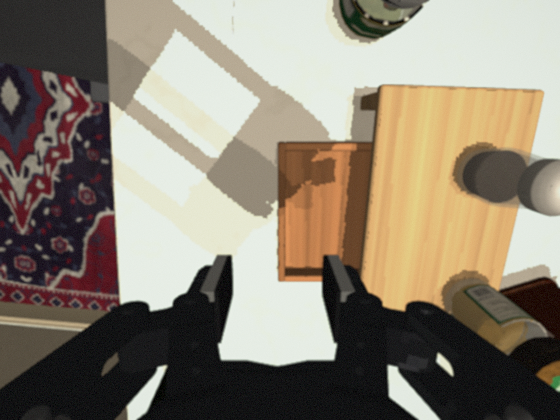

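The wrist picture shows the tray's +x rim at columns 278 to 286, rows 142 to 281. It's parallel to the jaw faces, and the fingers are below it at rows 260 to 330.

```bash
python3 - <<'E'
from h import *
m=dict(np.load("c1.npz"))
for uv in [(279,142),(278,281),(286,150),(286,268)]: print(uv,np.round(onz(m,uv,25),1))
for uv in [(110,100),(118,290)]: print(uv,np.round(onz(m,uv,0),1))
for uv in [(380,86),(363,303)]: print(uv,np.round(onz(m,uv,82),1))
E
python3 - <<'E'
import cv2
a=cv2.imread("pics/c1.png");cv2.imwrite("pics/c1z.png",cv2.resize(a[120:300,260:390],None,fx=3.3,fy=3.3,interpolation=2))
E
```

```text
(279, 142) [ 482.8 -209.3   25. ]
(278, 281) [ 494.9 -357.9   25. ]
(286, 150) [ 490.3 -216.3   25. ]
(286, 268) [ 502.2 -341.6   25. ]
(110, 100) [ 308.2 -183.5    0. ]
(118, 290) [ 306.  -400.2    0. ]
(380, 86) [ 555.2 -157.1   82. ]
(363, 303) [ 572.1 -343.5   82. ]
```

View pics/c1z.png

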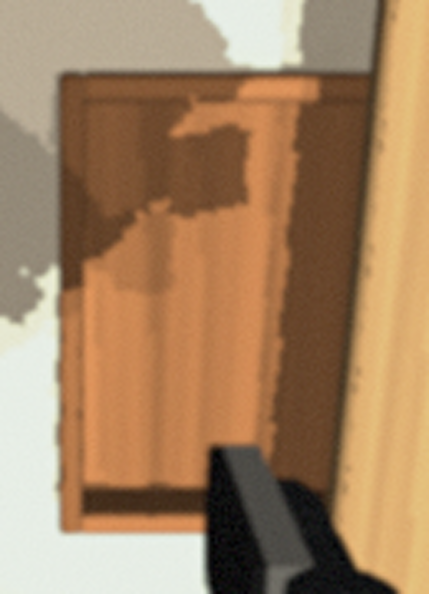

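```bash
python3 - <<'E'
from h import *
goto([493,-283.3,40],4.65)
goto([493,-283.3,9.5],4.65)
E
```

```text
clk 4.03 at [ 485.  -259.4  200.7] th 5.06 -> shift [0.0058 0.0245 0.1607] turn 0.007
clk 4.03 at [ 485.  -259.4  200.7] th 5.06 -> shift [0.0058 0.0245 0.1912] turn 0.007
```

>>> {"fn": "move_arm", "kwargs": {"rows": [[[0.006,0.024,0.04],0.006],[[0.006,0.024,0.09],0.006],[[0.006,0.024,0.13],0.006],[[0.006,0.024,0.16],0.006],[[0.006,0.024,0.178],0.006],[[0.006,0.024,0.187],0.006],[[0.006,0.024,0.19],0.006],[[0.006,0.024,0.19],0.006]]}}

```text
clock: 5.03
tcp_pos: [493.9, -284.2, 11.4]
orientation: [0.001, 0.999, 0.041, 0.001]
wrist_force: [-0.1, -0.7, -0.8]
grip_width: 0.506
```

>>> {"fn": "move_arm", "kwargs": {"rows": [[[0,0,0],0],[[0,0,0],0],[[0,0,0],0],[[0,0,0],0],[[0,0,0],0]], "gripper": -1, "grip_force": 50}}

```text
clock: 5.65
tcp_pos: [493.6, -284.1, 11.2]
orientation: [0.0, 0.999, 0.04, 0.001]
wrist_force: [-2.2, 0.6, 5.5]
grip_width: 0.078
```

>>> {"fn": "move_arm", "kwargs": {"rows": [[[-0.006,0,0],0],[[-0.02,0,0],0],[[-0.042,0,0],0],[[-0.066,0,0],0],[[-0.09,0,0],0],[[-0.114,0,0],0],[[-0.136,0,0],0],[[-0.152,0,0],0],[[-0.16,0,0],0],[[-0.16,0,0],0]]}}

```text
clock: 6.9
tcp_pos: [333.0, -297.2, 11.2]
orientation: [0.001, 0.999, 0.04, 0.0]
wrist_force: [-0.0, -0.1, 7.4]
grip_width: 0.079
```

```bash
python3 - <<'E'
from h import *
print(sense()["wrist_force"],sense()["grip_width"])
for p,t in [([345,-200,11.5],-45),([400,60,11.5],-88.5)]: goto(p,t)
for n in ["scene"]:
    im=camera(n);cv2.imwrite(f"pics/d_{n}.png",im[:,:,::-1])
E
```

```text
[-0.04803767 -0.12757302  7.37346677] 0.0792243792711102
clk 6.9 at [ 333.  -297.2   11.2] th 4.58 -> shift [ 0.0198 -0.0959 -0.0004] turn 0.865
clk 6.9 at [ 333.  -297.2   11.2] th 4.58 -> shift [ 0.0953 -0.3507 -0.0007] turn 1.624
```

View pics/d_scene.png

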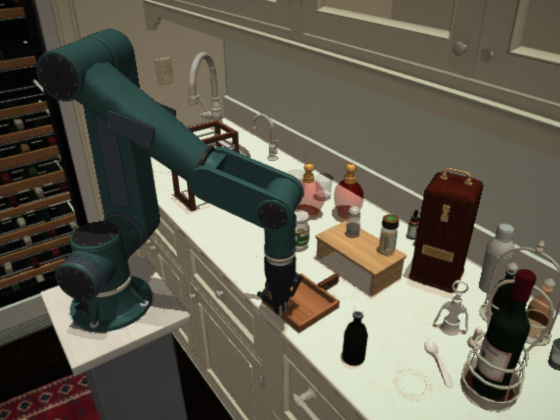

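>>> {"fn": "move_arm", "kwargs": {"rows": [[[0.001,-0.005,-0.001],0.04],[[0.004,-0.016,-0.001],0.13],[[0.007,-0.032,-0.001],0.25],[[0.01,-0.048,-0.001],0.38],[[0.013,-0.064,-0.001],0.52],[[0.016,-0.08,-0.001],0.66],[[0.02,-0.096,-0.001],0.8],[[0.026,-0.12,-0.001],0.94],[[0.035,-0.15,-0.001],1.08],[[0.045,-0.185,-0.001],1.2],[[0.056,-0.22,-0.001],1.32],[[0.067,-0.255,-0.001],1.42],[[0.078,-0.29,-0.001],1.5],[[0.087,-0.32,-0.001],1.57],[[0.093,-0.34,-0.001],1.61],[[0.095,-0.35,-0.001],1.624],[[0.095,-0.35,-0.001],1.624],[[0.095,-0.35,-0.001],1.624]]}}

```text
clock: 9.2
tcp_pos: [399.3, 59.8, 11.2]
orientation: [0.0, 0.717, -0.697, -0.001]
wrist_force: [-1.0, 2.4, 5.5]
grip_width: 0.077
```

```bash
python3 - <<'E'
from h import *
print(sense()["wrist_force"],sense()["grip_width"])
goto([400,60,11.5],-88.5)
for n in ["scene","top"]:
    im=camera(n);cv2.imwrite(f"pics/e_{n}.png",im[:,:,::-1])
E
```

```text
[-1.00680023  2.35982644  5.54022032] 0.0771213058835177
clk 9.2 at [399.3  59.8  11.2] th -88.42 -> shift [-0.0002 -0.0007 -0.0003] turn 0.001
```

View pics/e_scene.png

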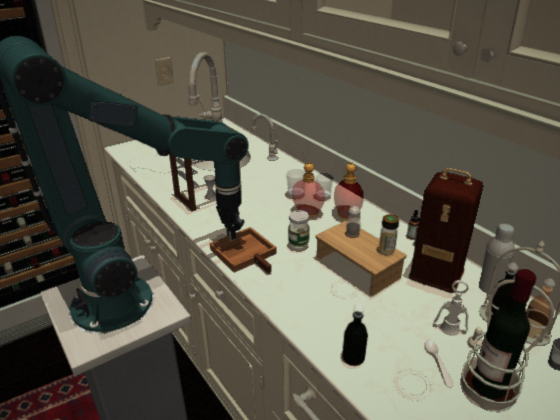

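View pics/e_top.png

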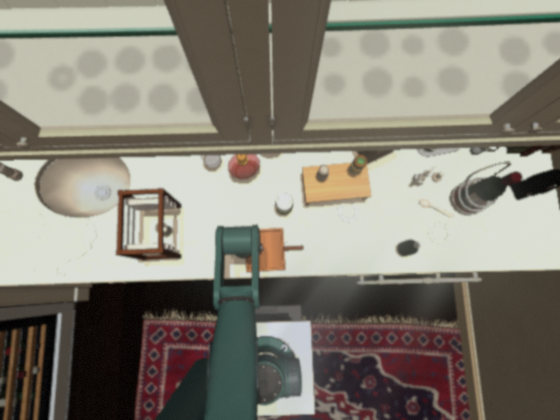

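The tray lies on open worktop with its handle pointing to -y (scene 262,265). I'll release it and back off.

>>> {"fn": "move_arm", "kwargs": {"rows": [[[0,0,0],0],[[0,0,0],0],[[0,0,0],0],[[0,0,0],0],[[0,0,0],0],[[0,0,-0.02],0],[[0,0,-0.06],0],[[0,0,-0.11],0],[[0,0,-0.15],0],[[0,0,-0.16],0]], "gripper": 0.0}}

```text
clock: 10.55
tcp_pos: [401.7, 59.9, 174.6]
orientation: [-0.002, 0.717, -0.697, 0.002]
wrist_force: [-0.2, 0.2, -0.1]
grip_width: 0.5
```

```bash
python3 - <<'E'
from h import *
goto([400,-110,170],1.6)
E
```

```text
clk 10.55 at [401.7  59.9 174.6] th -88.4 -> shift [0.1698 0.0065 0.0045] turn -1.571
```

>>> {"fn": "move_arm", "kwargs": {"rows": [[[0.008,0,0],-0.08],[[0.026,0.001,0],-0.24],[[0.046,0.002,0],-0.41],[[0.066,0.003,0],-0.58],[[0.086,0.003,0],-0.75],[[0.106,0.004,0],-0.92],[[0.124,0.005,0],-1.09],[[0.142,0.006,0],-1.26],[[0.158,0.006,0],-1.42],[[0.168,0.006,0],-1.54],[[0.17,0.006,0],-1.571],[[0.17,0.006,0],-1.571]]}}

```text
clock: 12.05
tcp_pos: [398.4, -109.9, 170.4]
orientation: [-0.001, 1.0, 0.013, -0.001]
wrist_force: [-1.0, -0.5, 0.8]
grip_width: 0.5
```

```bash
python3 - <<'E'
from h import *
goto([400,-110,170],1.6)
m=camera_model("wrist");im=camera("wrist");cv2.imwrite("pics/f1.png",im[:,:,::-1])
for k,z in dict(tray=0,tray_handle=19).items():
    for q in pinpoint("wrist",k)[:2]: print(k,q["p"],q["xy"],np.round(onz(m,q["xy"],z)))
np.savez("f1.npz",**m)
E
```

```text
clk 12.05 at [ 398.4 -109.9  170.4] th 1.53 -> shift [0.0016 0.0001 0.0004] turn -0.001
tray 0.75 [282.0, 81.5] [400.  -5.   0.]
tray_handle 0.56 [281.3, 215.3] [ 403. -126.   19.]
```

View pics/f1.png

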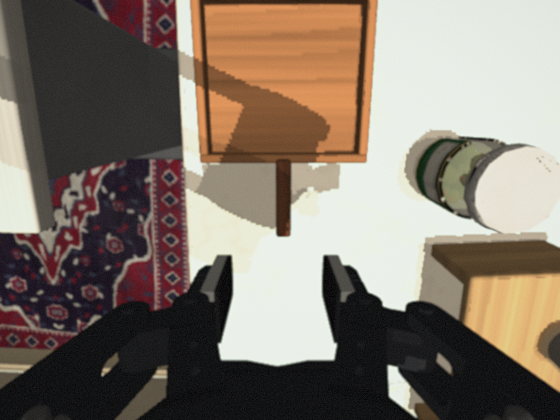

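```bash
python3 - <<'E'
from h import *
m=dict(np.load("f1.npz"))
for uv,z in [((284,161),33),((283.5,236),33),((200.5,162),25),((368,162),25)]: print(uv,np.round(onz(m,uv,z),1))
im=cv2.imread("pics/f1.png");cv2.imwrite("pics/f1z.png",cv2.resize(im[130:260,190:380],None,fx=4,fy=4,interpolation=2))
E
```

```text
(284, 161) [403.6 -72.9  33. ]
(283.5, 236) [ 405.3 -141.9   33. ]
(200.5, 162) [329.2 -76.6  25. ]
(368, 162) [478.9 -72.6  25. ]
```

View pics/f1z.png

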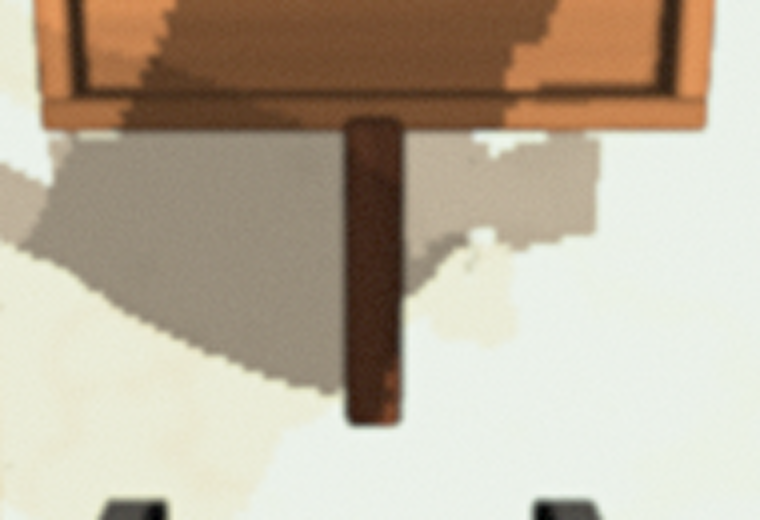

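```bash
python3 - <<'E'
from h import *
goto([404.7,-126,6],1.5)
E
```

```text
clk 12.2 at [ 398.7 -109.8  171. ] th 1.59 -> shift [0.0056 0.0164 0.165 ] turn 0.002
```

>>> {"fn": "move_arm", "kwargs": {"rows": [[[0.006,0.016,0.03],0],[[0.006,0.016,0.075],0],[[0.006,0.016,0.11],0],[[0.006,0.016,0.14],0],[[0.006,0.016,0.157],0],[[0.006,0.016,0.164],0],[[0.006,0.016,0.165],0],[[0.006,0.016,0.165],0]]}}

```text
clock: 13.2
tcp_pos: [406.0, -126.4, 7.2]
orientation: [0.0, 1.0, 0.014, 0.001]
wrist_force: [-0.5, 0.2, 0.3]
grip_width: 0.501
```

>>> {"fn": "move_arm", "kwargs": {"rows": [[[0,0,0],0],[[0,0,0],0],[[0,0,0],0],[[0,0,0],0],[[0,0,0],0],[[0,0,0],0]], "gripper": -1, "grip_force": 100}}

```text
clock: 13.95
tcp_pos: [405.6, -126.3, 7.1]
orientation: [0.0, 1.0, 0.014, 0.0]
wrist_force: [-2.5, 0.3, 5.9]
grip_width: 0.145
```

```bash
python3 - <<'E'
from h import *
goto([404.7,-126,6],1.5)
print(sense()["wrist_force"],sense()["grip_width"])
im=camera("wrist");cv2.imwrite("pics/g1.png",im[:,:,::-1])
E
```

```text
clk 13.95 at [ 405.6 -126.3    7.1] th 1.61 -> shift [-0.0009 -0.0004  0.0011] turn 0.002
[-2.47077583  0.28367687  5.87028773] 0.14519255722677857
```

View pics/g1.png

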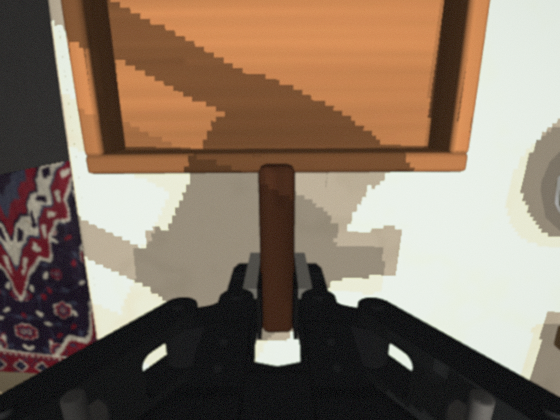

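```bash
python3 - <<'E'
from h import *
a=camera("scene")[:,:,::-1]
cv2.imwrite("pics/g2.png",cv2.resize(a[120:290,190:310],None,fx=4,fy=3.5,interpolation=2))
E
```

```text
(no output)
```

View pics/g2.png

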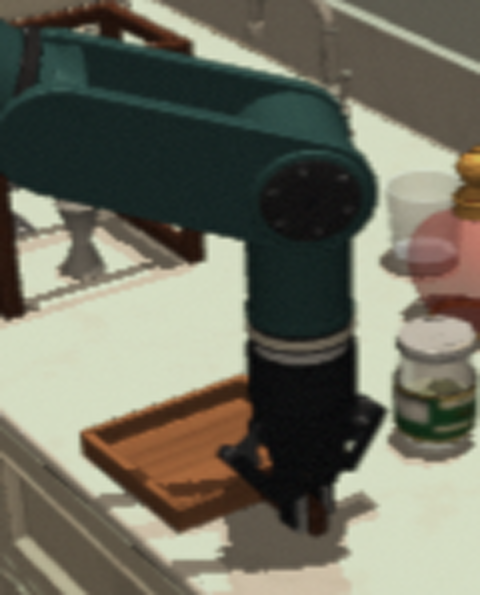

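Before lifting I want a close view of the rack, because the corner fit from the fixed cameras is only good to about 4 mm. The tray is still on the worktop, so I'll let go, look and come back.

>>> {"fn": "move_arm", "kwargs": {"rows": [[[0,0,0],0],[[0,0,0],0],[[0,0,0],0],[[0,0,0],0],[[0,0,-0.03],0],[[0,0,-0.08],0],[[0.005,-0.01,-0.135],0],[[0.015,-0.03,-0.19],0],[[0.025,-0.07,-0.24],0],[[0.035,-0.12,-0.285],0],[[0.045,-0.175,-0.31],0],[[0.055,-0.23,-0.323],0],[[0.065,-0.285,-0.323],0],[[0.075,-0.34,-0.323],0],[[0.082,-0.39,-0.323],0],[[0.088,-0.425,-0.323],0],[[0.09,-0.44,-0.323],0],[[0.09,-0.44,-0.323],0],[[0.09,-0.44,-0.323],0]], "gripper": 0.0}}

```text
clock: 16.42
tcp_pos: [483.0, 315.1, 329.6]
orientation: [0.0, 1.0, 0.013, 0.0]
wrist_force: [-0.4, -0.3, 0.1]
grip_width: 0.501
```

```bash
python3 - <<'E'
from h import *
m=camera_model("wrist");im=camera("wrist");cv2.imwrite("pics/i1.png",im[:,:,::-1])
np.savez("i1.npz",**m)
a=camera("top");cv2.imwrite("pics/i_top.png",a[:,:,::-1])
goto([480,310,330],1.6)
for k,z in dict(rack_low=95,rack_mid=143,rack_high=191,rack_stop=107,jigger=0).items():
    for q in pinpoint("wrist",k)[:1]: print(k,q["p"],q["xy"],np.round(onz(m,q["xy"],z),1))
im=cv2.resize(im[:,:,::-1],(800,600),interpolation=2);cv2.imwrite("pics/i1z.png",im)
E
```

```text
clk 16.52 at [483.  315.  329.9] th 1.5 -> shift [-0.0032  0.0049 -0.0001] turn -0.002
rack_low 0.33 [276.8, 146.6] [482.1 356.5  95. ]
rack_stop 0.73 [275.6, 74.8] [478.9 432.2 107. ]
jigger 0.58 [278.3, 146.5] [484.5 349.4   0. ]
```

View pics/i1z.png

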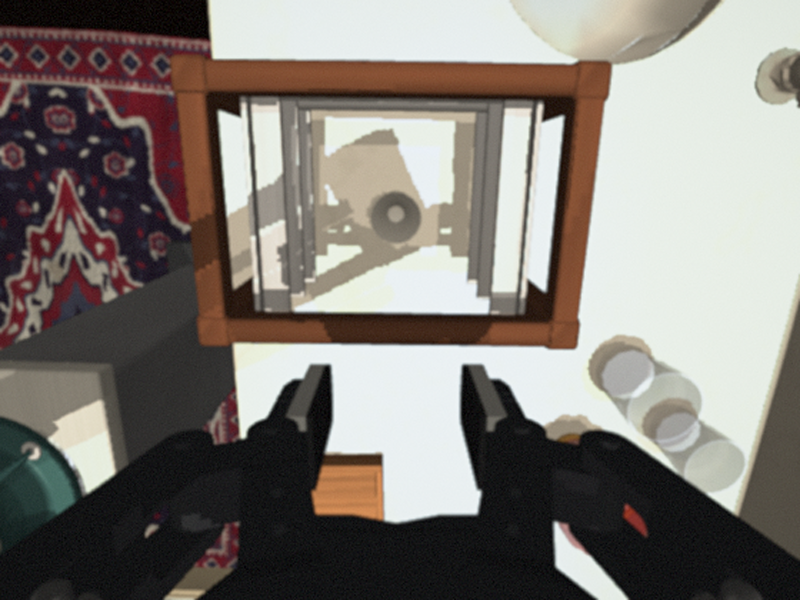

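```bash
python3 - <<'E'
from h import *
m=dict(np.load("i1.npz"))
f=560/800
P={}
for k,uv in dict(TL=(172,57),TR=(610,62),BL=(198,345),BR=(578,349)).items():
    P[k]=onz(m,(uv[0]*f,uv[1]*f),246);print(k,np.round(P[k],1))
print("widths",[np.linalg.norm(P[a]-P[b]) for a,b in [("TL","TR"),("BL","BR"),("TL","BL"),("TR","BR")]])
fm=(P["BL"]+P["BR"])/2;bm=(P["TL"]+P["TR"])/2
d=bm-fm;print("axis",np.degrees(np.arctan2(d[1],d[0])), "front edge ang",np.degrees(np.arctan2(*(P["BR"]-P["BL"])[[1,0]])),"back",np.degrees(np.arctan2(*(P["TR"]-P["TL"])[[1,0]])))
print("front mid",fm,"back mid",bm)
im=cv2.imread("pics/i1.png");cv2.imwrite("pics/i1a.png",cv2.resize(im[30:250,110:270],None,fx=4,fy=2.7,interpolation=2));cv2.imwrite("pics/i1b.png",cv2.resize(im[30:250,280:440],None,fx=4,fy=2.7,interpolation=2))
E
```

```text
TL [379.7 433.3 246. ]
TR [576.7 436.4 246. ]
BL [379.3 295.3 246. ]
BR [580.4 298.2 246. ]
widths [np.float64(196.97246163754295), np.float64(201.15397011939177), np.float64(138.00977772685115), np.float64(138.24420609811227)]
axis 90.6871698095473 front edge ang 0.8365811796189063 back 0.9079522441609039
front mid [479.84114662 296.74999707 246.        ] back mid [478.18476728 434.85122595 246.        ]
```

View pics/i1a.png

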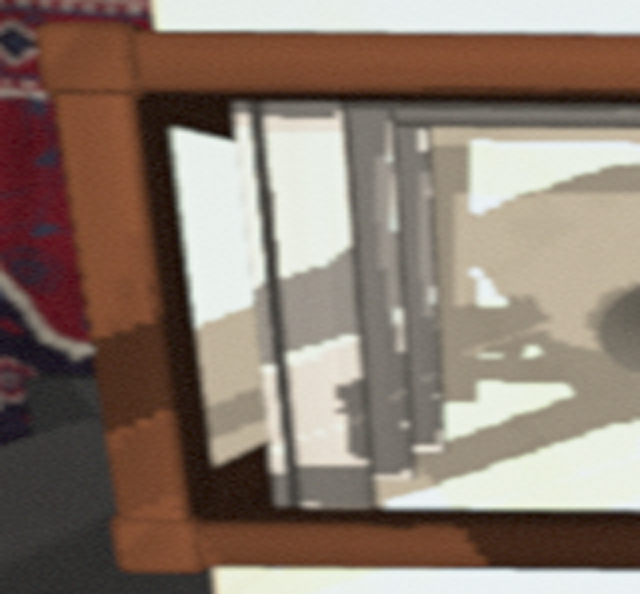

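View pics/i1b.png

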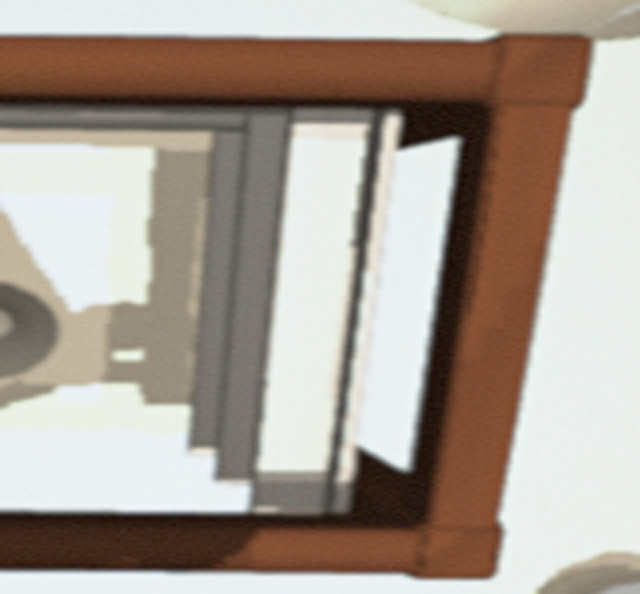

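```bash
python3 - <<'E'
from h import *
m=dict(np.load("i1.npz"))
L=lambda u,v:(110+u/4,30+v/2.7)
R=lambda u,v:(280+u/4,30+v/2.7)
for z,l,r in [(191,[(343,105),(373,505)],[(290,110),(252,505)]),(143,[(395,120),(410,472)],[(247,115),(216,478)]),(95,[(430,130),(441,450)],[(215,135),(190,448)])]:
    a=[onz(m,L(*p),z-6) for p in l];b=[onz(m,R(*p),z-6) for p in r]
    for i in (0,1): 
        c=(a[i]+b[i])/2; print(z,"mid",np.round(c[:2],1),"w",round(np.linalg.norm(a[i]-b[i]),1))
    for q in (a,b): d=q[0]-q[1];print("  ang",np.degrees(np.arctan2(d[1],d[0])))
# stop bars
for z in (191,143): pass
E
```

```text
191 mid [478.1 426.2] w 130.0
191 mid [480.2 298.8] w 130.6
  ang 90.78847281390009
  ang 91.06463919360351
143 mid [478.7 429.6] w 129.0
143 mid [479.9 296.8] w 131.1
  ang 90.04827530579364
  ang 91.00549043511167
95 mid [479.  430.1] w 129.4
95 mid [480.1 296.3] w 131.2
  ang 90.11876932187509
  ang 90.87396925148794
```

```bash
python3 - <<'E'
from h import *
goto([405.3,-126.5,6],1.5)
E
```

```text
clk 16.77 at [482.9 315.7 329.6] th 1.56 -> shift [-0.0897  0.44    0.3235] turn 0.001
```

>>> {"fn": "move_arm", "kwargs": {"rows": [[[-0.002,0.015,0],0],[[-0.01,0.05,0],0],[[-0.02,0.1,0],0],[[-0.031,0.155,0],0],[[-0.042,0.21,0.003],0],[[-0.053,0.265,0.02],0],[[-0.064,0.315,0.05],0],[[-0.075,0.365,0.09],0],[[-0.084,0.41,0.14],0],[[-0.089,0.435,0.19],0],[[-0.09,0.44,0.235],0],[[-0.09,0.44,0.27],0],[[-0.09,0.44,0.3],0],[[-0.09,0.44,0.316],0],[[-0.09,0.44,0.322],0],[[-0.09,0.44,0.323],0],[[-0.09,0.44,0.323],0]]}}

```text
clock: 18.9
tcp_pos: [406.2, -126.5, 7.5]
orientation: [0.001, 1.0, 0.014, 0.001]
wrist_force: [-0.3, -0.2, 0.0]
grip_width: 0.497
```

```bash
python3 - <<'E'
from h import *
goto([405.3,-126.5,6],1.5);print(sense()["wrist_force"])
im=camera("wrist");cv2.imwrite("pics/j1.png",im[:,:,::-1])
E
```

```text
clk 18.9 at [ 406.2 -126.5    7.5] th 1.62 -> shift [-0.0009 -0.      0.0014] turn 0.002
[-0.34247019 -0.22115628  0.00596012]
```

View pics/j1.png

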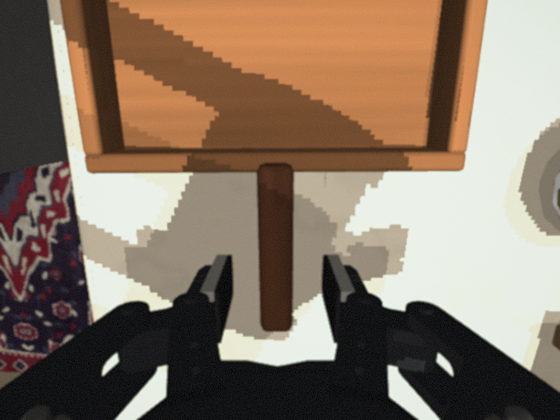

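Handle centred between the jaws (column 276, jaws 232 to 322). Now I'll grip it and lift slightly.

>>> {"fn": "move_arm", "kwargs": {"rows": [[[0,0,0],0],[[0,0,0],0],[[0,0,0],0],[[0,0,0],0],[[0,0,0],0],[[0,0,0],0],[[0,0,-0.005],0],[[0,0,-0.015],0],[[0,0,-0.03],0],[[0,0,-0.04],0],[[0,0,-0.04],0],[[0,0,-0.04],0]], "gripper": -1, "grip_force": 110}}

```text
clock: 20.45
tcp_pos: [405.0, -126.0, 46.2]
orientation: [-0.0, 1.0, 0.014, -0.0]
wrist_force: [-0.2, -0.2, -2.5]
grip_width: 0.138
```

```bash
python3 - <<'E'
from h import *
goto([481.2,70,112],0.8);print(sense()["wrist_force"],sense()["ft_torque"])
im=camera("scene")[:,:,::-1];cv2.imwrite("pics/k1.png",cv2.resize(im[180:300,190:310],None,fx=5,fy=5,interpolation=2))
E
```

```text
clk 20.45 at [ 405.  -126.    46.2] th 1.61 -> shift [ 0.0816 -0.1938 -0.0658] turn 0.014
[-0.24456416 -0.16095539 -2.47297175] [-0.21808751  0.01559723  0.03135964]
```

View pics/k1.png

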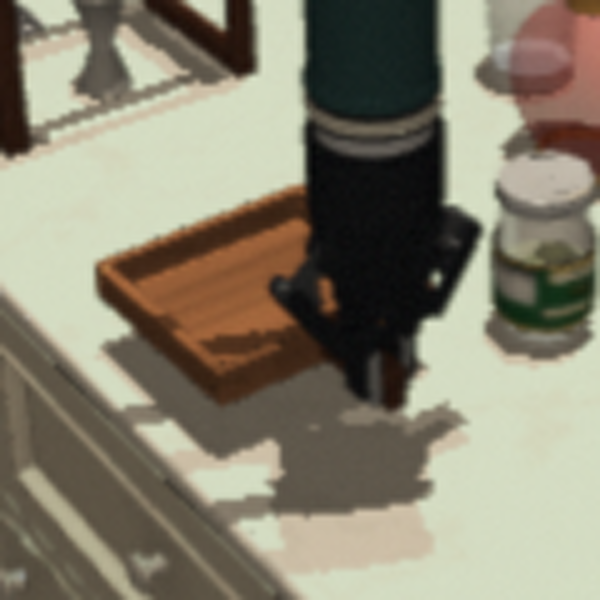

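>>> {"fn": "move_arm", "kwargs": {"rows": [[[0.002,-0.004,-0.01],0.001],[[0.008,-0.02,-0.028],0.004],[[0.017,-0.042,-0.046],0.006],[[0.028,-0.068,-0.06],0.008],[[0.04,-0.096,-0.066],0.01],[[0.052,-0.125,-0.066],0.012],[[0.064,-0.153,-0.066],0.014],[[0.074,-0.176,-0.066],0.014],[[0.08,-0.19,-0.066],0.014],[[0.0816,-0.194,-0.066],0.014],[[0.0816,-0.194,-0.066],0.014],[[0.0816,-0.194,-0.066],0.014]]}}

```text
clock: 22.0
tcp_pos: [481.1, 69.4, 112.3]
orientation: [0.0, 1.0, 0.007, -0.0]
wrist_force: [-0.4, 0.0, -1.4]
grip_width: 0.143
```

```bash
python3 - <<'E'
from h import *
goto([481.2,70,112],0.8);print(sense()["wrist_force"])
im=camera("scene")[:,:,::-1];cv2.imwrite("pics/l1.png",cv2.resize(im[100:250,150:290],None,fx=5,fy=4,interpolation=2))
m=camera_model("wrist");np.savez("l1.npz",**m);im=camera("wrist")[:,:,::-1];cv2.imwrite("pics/l2.png",im)
E
```

```text
clk 22.0 at [481.1  69.4 112.3] th 0.75 -> shift [ 0.0001 -0.0006  0.0003] turn -0.001
[-3.60018643e-01  1.65782216e-04 -1.41577127e+00]
```

View pics/l1.png

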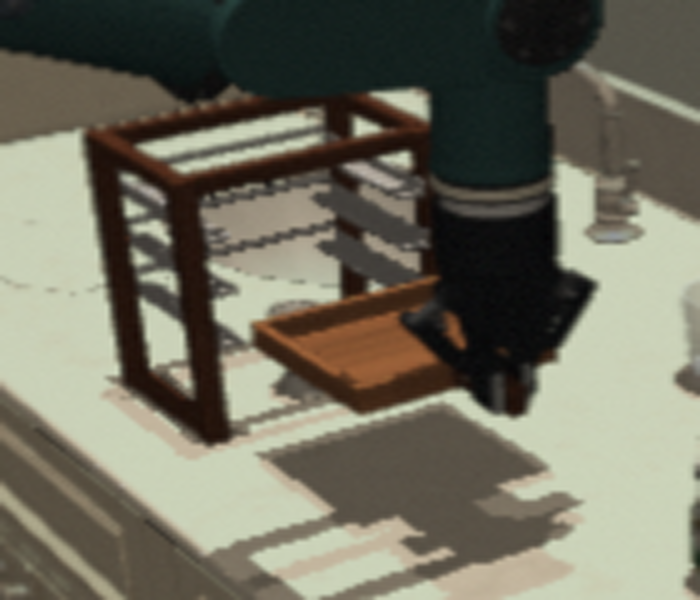

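View pics/l2.png

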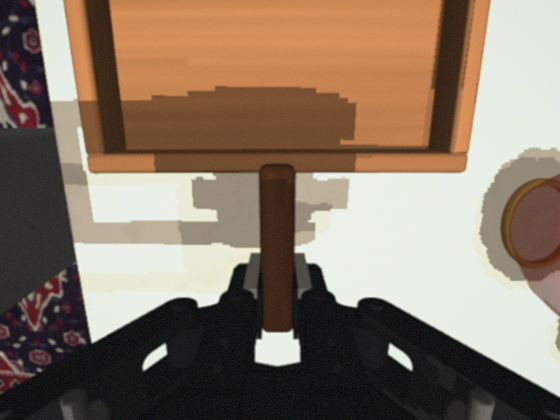

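>>> {"fn": "move_arm", "kwargs": {"rows": [[[0,-0.005,0.002],0],[[0,-0.014,0.004],0],[[0,-0.024,0.004],0],[[0,-0.034,0.004],0],[[0,-0.044,0.004],0],[[0,-0.054,0.004],0],[[0,-0.064,0.004],0],[[0,-0.072,0.004],0],[[0,-0.075,0.004],0],[[0,-0.075,0.004],0]]}}

```text
clock: 23.35
tcp_pos: [480.3, 145.2, 108.3]
orientation: [0.0, 1.0, 0.007, -0.0]
wrist_force: [0.0, 0.5, -1.1]
grip_width: 0.141
```

```bash
python3 - <<'E'
from h import *
goto([479.9,145,108],0.8);print(sense()["wrist_force"],sense()["ft_torque"])
im=camera("scene")[:,:,::-1];cv2.imwrite("pics/m1.png",cv2.resize(im[100:250,150:290],None,fx=5,fy=4,interpolation=2))
m=camera_model("wrist");np.savez("m1.npz",**m);im=camera("wrist")[:,:,::-1];cv2.imwrite("pics/m2.png",im)
E
```

```text
clk 23.35 at [480.3 145.2 108.3] th 0.82 -> shift [-0.0004  0.0002  0.0003] turn 0.0
[ 0.01470807  0.47923994 -1.11664326] [-0.14737813  0.03488586  0.03757437]
```

View pics/m1.png

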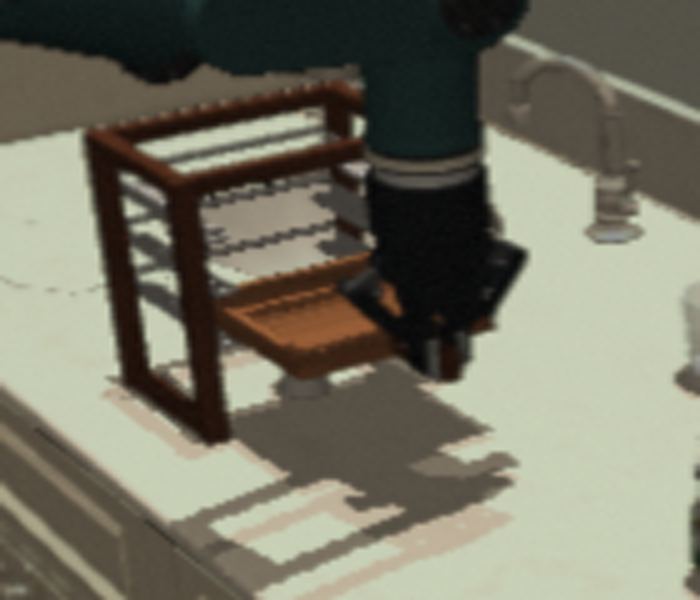

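View pics/m2.png

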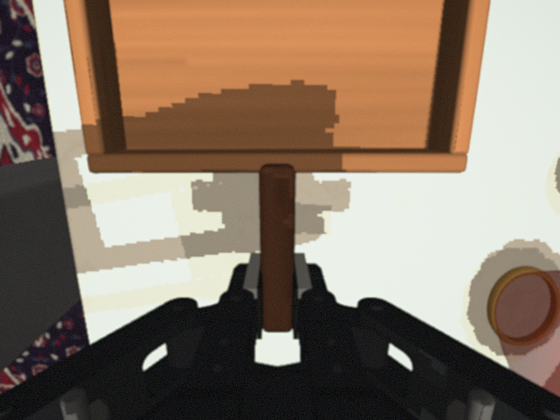

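The tray has entered without contact. I'll go on slowly.

>>> {"fn": "move_arm", "kwargs": {"rows": [[[0,-0.004,0],0],[[0,-0.012,0],0],[[0,-0.021,0],0],[[0,-0.03,0],0],[[0,-0.039,0],0],[[0,-0.048,0],0],[[0,-0.056,0],0],[[0,-0.06,0],0],[[0,-0.06,0],0]]}}

```text
clock: 24.58
tcp_pos: [479.4, 205.3, 108.3]
orientation: [0.0, 1.0, 0.007, -0.0]
wrist_force: [0.6, 0.4, -1.1]
grip_width: 0.145
```

```bash
python3 - <<'E'
from h import *
goto([479.4,225,104],0.8);print(sense()["wrist_force"],sense()["ft_torque"])
im=camera("scene")[:,:,::-1];cv2.imwrite("pics/n1.png",cv2.resize(im[100:250,150:290],None,fx=5,fy=4,interpolation=2))
m=camera_model("wrist");np.savez("n1.npz",**m);im=camera("wrist")[:,:,::-1];cv2.imwrite("pics/n2.png",im)
E
```

```text
clk 24.57 at [479.4 205.3 108.3] th 0.83 -> shift [ 0.0003 -0.0197  0.0043] turn 0.0
[ 0.59297801  0.37991998 -1.08237993] [-0.14177022  0.06825205 -0.04751644]
```

View pics/n1.png

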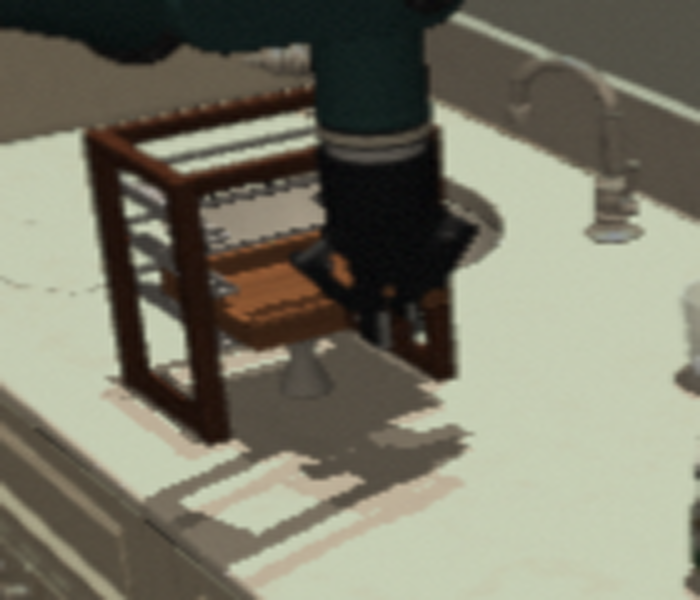

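View pics/n2.png

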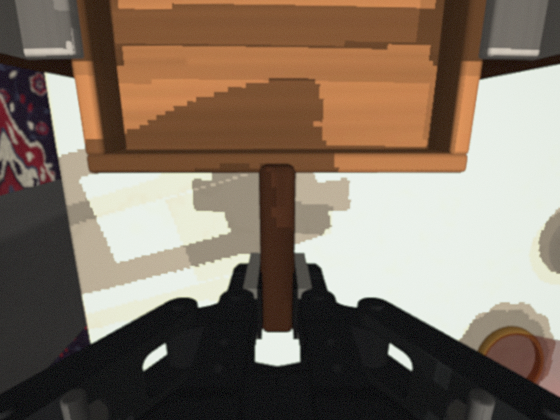

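>>> {"fn": "move_arm", "kwargs": {"rows": [[[0,-0.004,0.001],0],[[0,-0.01,0.002],0],[[0,-0.016,0.003],0],[[0,-0.021,0.003],0],[[0,-0.024,0.003],0],[[0,-0.024,0.003],0]]}}

```text
clock: 25.42
tcp_pos: [479.1, 229.3, 105.3]
orientation: [-0.0, 1.0, 0.007, 0.0]
wrist_force: [-0.0, -0.7, -2.3]
grip_width: 0.141
```

>>> {"fn": "move_arm", "kwargs": {"rows": [[[0,-0.001,0.001],0],[[0,-0.003,0.002],0],[[0,-0.005,0.0025],0],[[0,-0.006,0.003],0],[[0,-0.006,0.003],0]]}}

```text
clock: 26.05
tcp_pos: [479.2, 235.3, 102.4]
orientation: [-0.0, 1.0, 0.007, 0.0]
wrist_force: [0.7, 0.6, -0.3]
grip_width: 0.142
```

>>> {"fn": "move_arm", "kwargs": {"rows": [[[0,-0.001,0.0005],0],[[0,-0.002,0.001],0],[[0,-0.003,0.001],0],[[0,-0.003,0.001],0]]}}

```text
clock: 26.55
tcp_pos: [479.5, 238.0, 102.0]
orientation: [-0.0, 1.0, 0.007, 0.001]
wrist_force: [0.1, -2.4, 4.6]
grip_width: 0.138
```

```bash
python3 - <<'E'
from h import *
goto([479.4,238,102],0.8);print(sense()["wrist_force"],sense()["ft_torque"])
im=camera("scene")[:,:,::-1];cv2.imwrite("pics/o1.png",cv2.resize(im[100:250,150:290],None,fx=5,fy=4,interpolation=2))
m=camera_model("wrist");np.savez("o1.npz",**m);im=camera("wrist")[:,:,::-1];cv2.imwrite("pics/o2.png",im)
for uv,z in [((277,166),128),((277.5,171),120)]: print(np.round(onz(m,uv,z),1))
E
```

```text
clk 26.55 at [479.5 238.  102. ] th 0.79 -> shift [-0.0001  0.      0.    ] turn -0.0
[ 0.08992324 -2.39174556  4.56410752] [-0.32888522  0.07309134  0.0749664 ]
[478.9 292.7 128. ]
[479.2 289.7 120. ]
```

View pics/o1.png

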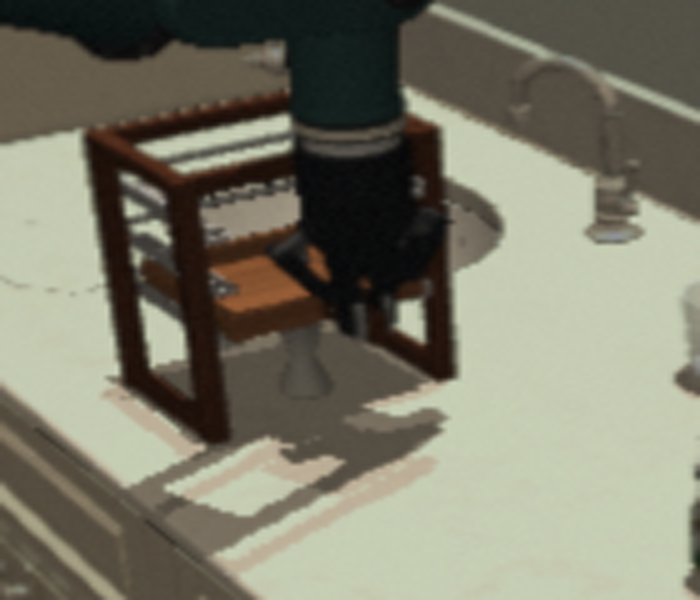

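View pics/o2.png

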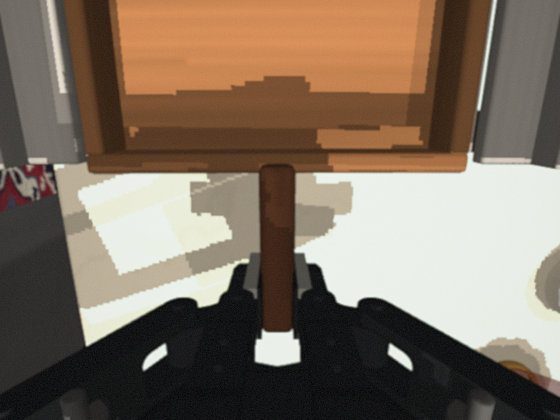

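>>> {"fn": "move_arm", "kwargs": {"rows": [[[0,-0.001,0],0],[[0,-0.002,0],0],[[0,-0.002,0],0]]}}

```text
clock: 27.02
tcp_pos: [479.5, 238.7, 102.0]
orientation: [0.001, 1.0, 0.007, 0.001]
wrist_force: [-0.4, -7.2, 6.2]
grip_width: 0.144
```

>>> {"fn": "move_arm", "kwargs": {"rows": [[[0,-0.001,0],0],[[0,-0.002,0],0],[[0,-0.002,0],0]]}}

```text
clock: 27.4
tcp_pos: [479.4, 238.7, 102.0]
orientation: [0.003, 1.0, 0.006, 0.0]
wrist_force: [-1.8, -12.8, 7.6]
grip_width: 0.141
```

It's against the stop: the force rises and the TCP holds at y 238.7. I'll ease off the pressure, release and retreat.

>>> {"fn": "move_arm", "kwargs": {"rows": [[[0,0.002,0],0],[[0,0.003,-0.001],0],[[0,0.003,-0.001],0]]}}

```text
clock: 27.78
tcp_pos: [479.0, 238.8, 102.1]
orientation: [0.0, 1.0, 0.007, 0.0]
wrist_force: [0.6, -4.4, 2.0]
grip_width: 0.137
```

>>> {"fn": "move_arm", "kwargs": {"rows": [[[0,0,0],0],[[0,0,0],0],[[0,0,0],0],[[0,0,0],0],[[0,0,0],0]], "gripper": 0.0}}

```text
clock: 28.4
tcp_pos: [479.0, 239.2, 102.3]
orientation: [-0.0, 1.0, 0.007, -0.0]
wrist_force: [-0.4, -0.2, 0.4]
grip_width: 0.502
```

```bash
python3 - <<'E'
from h import *
goto([479.4,120,110],0.8);print(sense()["wrist_force"],sense()["ft_torque"])
im=camera("wrist")[:,:,::-1];cv2.imwrite("pics/p2.png",im)
E
```

```text
clk 28.4 at [479.  239.2 102.3] th 0.81 -> shift [-0.0012  0.1192 -0.0077] turn 0.0
[-0.42023109 -0.2401849   0.44836726] [ 0.04989736 -0.01949001  0.04405817]
```

View pics/p2.png

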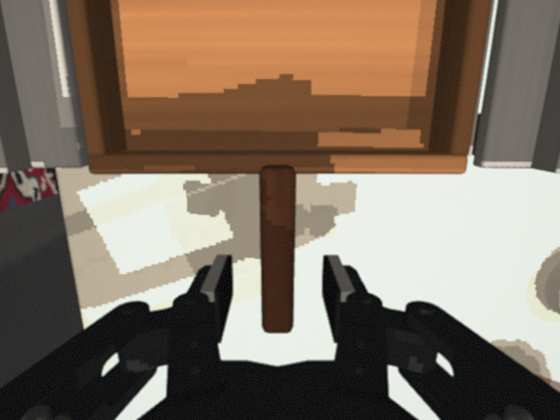

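>>> {"fn": "move_arm", "kwargs": {"rows": [[[0,0.008,0],0],[[0,0.025,0],0],[[0,0.05,0],0],[[0,0.08,0],0],[[0,0.115,0],0],[[0,0.15,0],0],[[-0.01,0.19,-0.01],0],[[-0.02,0.23,-0.02],0],[[-0.03,0.25,-0.03],0],[[-0.03,0.25,-0.03],0]]}}

```text
clock: 29.7
tcp_pos: [452.4, -13.3, 133.3]
orientation: [0.0, 1.0, 0.005, 0.001]
wrist_force: [0.2, -0.4, -0.3]
grip_width: 0.498
```

```bash
python3 - <<'E'
from h import *
S=camera_model("scene");T=camera_model("top")
im=camera("scene")[:,:,::-1];cv2.imwrite("pics/q1.png",im);cv2.imwrite("pics/q1z.png",cv2.resize(im[100:250,150:290],None,fx=5,fy=4,interpolation=2))
it=camera("top")[:,:,::-1];cv2.imwrite("pics/q2.png",it)
for k,z in dict(tray=95,tray_handle=114,jigger=0,olive_jar=0,cruet=0,nutmeg_jar=82,salt_shaker=82).items():
    for n,m in (("scene",S),("top",T)):
        for q in pinpoint(n,k)[:1]: print(k,n,round(q["p"],2),np.round(q["xy"],1),np.round(onz(m,q["xy"],z)[:2]))
a=cv2.imread("pics/a_scene.png");print(sense()["clock"])
d=cv2.absdiff(a,im).max(2);cv2.imwrite("pics/q3.png",(d>40)*255)
E
```

```text
tray scene 0.78 [209.  170.1] [497. 362.]
tray top 0.93 [157.8 226.9] [480. 353.]
tray_handle scene 0.94 [220.  182.4] [467. 225.]
tray_handle top 0.91 [186.6 228.3] [470. 251.]
jigger scene 0.43 [213.1 197.1] [490. 333.]
olive_jar scene 0.96 [297.8 244.4] [560. -79.]
olive_jar top 0.59 [285.7 206.1] [559. -88.]
cruet scene 0.72 [354.2 354.1] [ 402. -504.]
cruet top 0.67 [403.6 250.9] [ 382. -506.]
nutmeg_jar scene 0.89 [384.2 251.3] [ 662. -335.]
nutmeg_jar top 0.49 [355. 171.] [ 662. -334.]
salt_shaker scene 0.55 [351.  235.2] [ 641. -223.]
salt_shaker top 0.68 [324.2 175. ] [ 650. -225.]
30.5[ WARN:0@7.762] global loadsave.cpp:1063 imwrite_ Unsupported depth image for selected encoder is fallbacked to CV_8U.
```

View pics/q1.png

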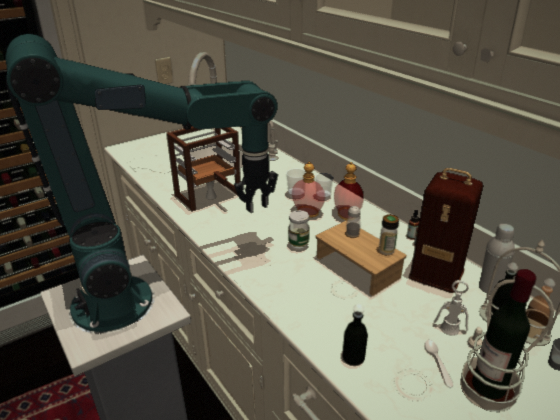

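View pics/q1z.png

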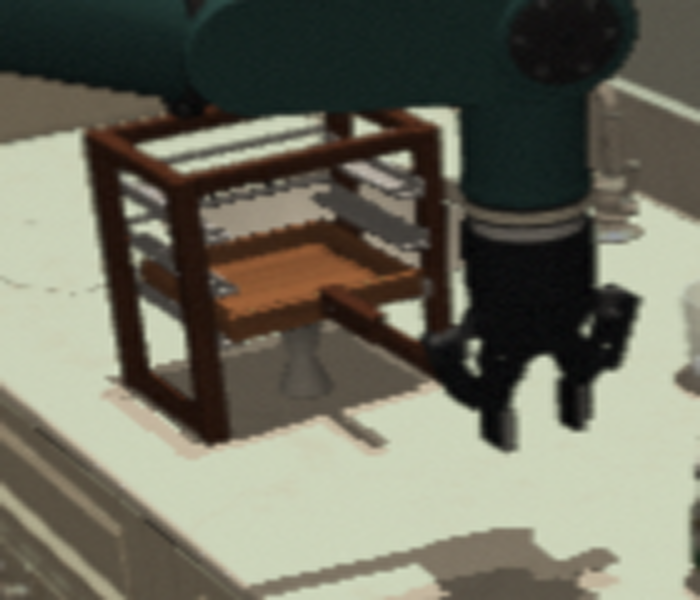

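View pics/q3.png

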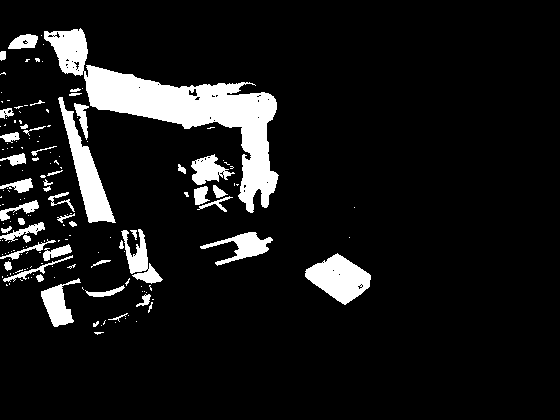

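The difference image shows only the tray and the arm changed; all the jars stand where they were. The tray lies level on the lowest rails, above the jigger.

```bash
python3 -c "
from rig import *
print(sign_off()); print(sense()['clock'])"
```

```text
the job is handed in; nothing more can be done
None
the job is handed in; nothing more can be done
```

The tray is in the rack on the lowest pair of rails, above the jigger, handle outwards and against the back stop. The job is handed in, but the hand-in gives no verdict, so the result rests on my own checks.

**What I did:** I gripped the tray's +x rim and dragged it out from under the riser. I turned it on the open worktop and let go. After a close look at the rack with the wrist camera, I took the tray by the handle and slid it in. I then released it and backed off. The clock read about 30.5 s before hand-in, against the 67 s limit.

**Checks that agreed:**
- **Against the stop:** on the last pushes the tool stopped at y of about 238.7 mm and the force along the rails rose to about 13 N. That fits the home position I had worked out to within about 2 mm.
- **Height:** the tool height when the tray settled puts its underside at about 95 mm, which is the lowest rails. It looked level and centred between the rails in the pictures.
- **Released:** the gripper was well clear and the wrist force was near zero.
- **Other items:** comparing the scene before and after showed no change at the olive jar, cruet, nutmeg jar or salt shaker. The jigger stood in place beneath the tray.

**Checks that disagreed:**
- **Tray position:** the networks' single-view tray and handle positions differed by 10 to 25 mm between the scene and top cameras.
- **Jigger position:** the network's scene reading for it after the move was about 16 mm from the first one, with low confidence. I trusted the pictures, because the jigger looked unmoved in them.

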